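# File a bottle on the cellar sorting wheel

### The job

Turn the sorting wheel by its rim posts so that its red bin sits squarely at the loading side, in front of the steel keeper bar. Then take the red-capped bottle out of the sloping rack and set it down gently, standing upright in the red bin. Finally swing the keeper bar fully down into its brass catch, leaving the other bottles, the jar and the tumbler where they are.

Things in the scene. Friction and masses are not known exactly. Their poses are not given: they have to be found in the camera images.
- stand: wooden base board 300 x 320 x 12 mm, fixed, turned up to 0.3 rad; origin at the centre of its underside, under the wheel's axis. On its +y side (the loading side) it carries the keeper bar: hinge post at x = 105, y = 118 mm, catch post with an open-topped brass fork at x = -105, y = 118 mm; both reach about 125 mm above the table.
- wheel_axis (a point): point on the wheel's vertical axis at the height of the bins' floor, 26 mm above the table. The wheel: 284 mm across the flange, four quarter bins within a wall of about 101 mm outer and 95 mm inner radius, split by two crossing 5 mm dividers; walls and dividers stand 60 mm above the bins' floor. No post at the middle.
- wheel (a joint): angle of the sorting wheel, anticlockwise seen from above; at 0 the red bin is on the side away from the keeper bar, at +pi or -pi it is at the loading side. It turns freely both ways and stays where it is left.
- red_bin (a point): centre of the floor of the wheel's bin with the red wall and red floor patch (the others going anticlockwise are green, yellow and blue), 56 mm from the wheel's axis.
- station (a point): fixed point of the stand at the loading side, 56 mm from the wheel's axis towards the keeper bar, at the bins' floor height: the red bin's centre belongs here.
- post0 (a point): centre of the top of one of the four steel posts (16 mm across) that stand on the wheel's rim, 132 mm from its axis, over the ends of the dividers; its top is 150 mm above the table and rises 64 mm above the bin walls. Push or pinch it to turn the wheel (about 1.2 N). This one lies between the red and the green bin.
- post1 (a point): centre of the top of one of the four steel posts (16 mm across) that stand on the wheel's rim, 132 mm from its axis, over the ends of the dividers; its top is 150 mm above the table and rises 64 mm above the bin walls. Push or pinch it to turn the wheel (about 1.2 N). Between green and yellow.
- post2 (a point): centre of the top of one of the four steel posts (16 mm across) that stand on the wheel's rim, 132 mm from its axis, over the ends of the dividers; its top is 150 mm above the table and rises 64 mm above the bin walls. Push or pinch it to turn the wheel (about 1.2 N). Between yellow and blue.
- post3 (a point): centre of the top of one of the four steel posts (16 mm across) that stand on the wheel's rim, 132 mm from its axis, over the ends of the dividers; its top is 150 mm above the table and rises 64 mm above the bin walls. Push or pinch it to turn the wheel (about 1.2 N). Between blue and red.
- keeper (a joint): angle of the keeper bar about its level hinge: 0 = lying level in the catch (its stop), larger = swung up, at most 1.9. Friction holds it at any angle; it takes about 1 N at the grip to move it.
- keeper_hinge (a point): hinge of the keeper bar, 105 mm above the table, at the stand's x = +105 mm, y = +118 mm.
- keeper_grip (a point): middle of the black grip at the bar's free end, 242 mm from the hinge: 36 mm long along the bar, 14 mm wide across the plane of swing, 16 mm high; the bar (10 x 12 mm) swings in the upright plane along the stand's x axis, 118 mm from the wheel's axis. When closed the grip lies 32 mm beyond the catch post, 105 mm above the table.
- bottle_red: quarter bottle of green glass with a red capsule on its neck: body 48 mm across up to 97 mm (tapering shoulder to 125 mm), neck 27 mm across from there to the top at 175 mm, about 0.3 kg. Origin: centre of its underside; its z axis runs up the bottle. At the start it leans in one of the three channels of the rack.
- bottle_green: quarter bottle of green glass with a green capsule on its neck: body 48 mm across up to 97 mm (tapering shoulder to 125 mm), neck 27 mm across from there to the top at 175 mm, about 0.3 kg. Origin: centre of its underside; its z axis runs up the bottle. At the start it leans in one of the three channels of the rack. Leave it there.
- bottle_yellow: quarter bottle of green glass with a yellow capsule on its neck: body 48 mm across up to 97 mm (tapering shoulder to 125 mm), neck 27 mm across from there to the top at 175 mm, about 0.3 kg. Origin: centre of its underside; its z axis runs up the bottle. At the start it leans in one of the three channels of the rack. Leave it there.
- rack: fixed sloping rack 250 mm wide (along its y), origin on the table below its middle. Three open channels at y = -80, 0, 80 mm, 60 mm wide between ribs 22 mm high. Bottles lie on its board leaning 35 degrees from vertical, tops towards -x (the robot), undersides 46 mm above the table at x = 0; board and ribs reach 100 mm up along them, the necks stand free.
- cork_jar: glass jar with a wooden lid, 60 mm across, 95 mm tall; origin under its centre. Bystander.
- tumbler: drinking glass, 70 mm across, 90 mm tall; origin under its centre. Bystander.
There are look-alikes about, which are no part of the job. What is shaped like the bottle_red but orange or pink is not meant.

How it is judged:
By the outcome, as a careful person would: the job done as asked, in the order asked, and still so for the second after the job is handed in, with the robot touching nothing.
It also fails if it takes over 72 s, if anything falls off the work surface, if the arm or the gripper's body presses on something with over 40 N, if the wrist force passes 120 N, or if a joint passes its speed limit or range.

### The arm

A 6-joint arm with a two-finger parallel gripper is mounted at the origin on the work surface. World frame = base frame: x ahead of the robot, y to its left, z up, the work surface at z = 0. Lengths are in m, angles in degrees, forces in N, time in s.
With the tool pointing down it reaches from about 0.2 to 0.875 m from the base axis. Payload 3.4 kg.
Tool frame: the origin (TCP) lies at the very end of the fingers, on their centre line; the grasp point (between the pads) lies r.grip_depth behind it (r.grip_depth is the distance from the TCP to the grasp point, in m); z points along the fingers, y is the line along which they close (so a half turn about z gives the same grasp; the last joint's range is limited). The gripper opens to 94 mm and grips with 3 to 60 N. Pads are 16 mm wide; open, the fingers measure 119 mm over their backs; the gripper's body (75 mm by 177 mm) begins 78 mm behind the grasp point.
Start: joints at [-82.792, 15.808, 86.224, -0, 77.962, -6.933], TCP at [0.14, -0.558, 0.205] pointing down, gripper open.
Joint ranges: [-165.64, 165.64], [-43.16, 119.46], [12.63, 154.43], [-67.54, 247.53], [6.08, 155.33], [-154.97, 154.97]. Speed limits (degrees/s): [147.25, 147.25, 180, 180, 180, 180].

### API

Orientations are given as a 3x3 rotation matrix whose columns are the frame's x, y, z axes.
In Python, from station import r gives the robot as it stands. The module is installed in compiled form; this text tells all that it offers.
- The arm moves only by the tool servo_tool, never from a script. Its arguments are lists of equal length, an entry for each row: "rotation": the turn, a rotation vector about the tool's x, y, z in rad, a list of three; "dp": the shift along the tool's x, y, z in m, a list of three; "grip": the opening, from 0 (shut) to 1 (fully open). A call has 1 to 8 rows; each row is the pose to reach, as a shift and turn from the pose commanded when the call began, along the tool's axes at that moment; what a row does not reach only later rows make up. A row lasts 1/12 s, in which the tool goes at most 41.7 mm and 7.16 degrees, less where a joint would pass 70% of its speed; a pose out of reach is approached as far as the arm can. A call with a gripper value outside its range is refused whole. The fingers move at their own pace and stop on an object; "squeeze" is the grip in N (left out, the last holds). Time passes only in rows, so rows that repeat a pose let the fingers close. It gives the time, the measured TCP pose, the force, the opening and the grip force at its end, in the units of the state.
- r.observe(): the state, without advancing time (a new reading comes with each control period).
- r.capture(name): name is "scene" or "top"; returns a dict with "image" (384x512x3 uint8, red, green, blue), "z_map" (384x512 float32, m along the optical axis (not along the pixel's ray), 0 where there is no reading), "camera_matrix" (3x3 intrinsics, pixels), "T" (4x4, takes a point from camera to world coordinates). Camera axes: x right, y up, looking along -z (the intrinsics and any distortion apply to the point x, -y, -z); pixel columns grow to the right and rows downward; lengths in m; the calibration is good to about 2 mm. A picture is of the moment at which its call begins.
- r.hand_in(): hands the job in; it is judged then, once.
The state is a dict: "time": time; "q": joint angles; "dq": joint speeds; "tau": joint torques, N m; "position": TCP position; "ee_rot": TCP orientation; "wrist_force": force on the tool from outside, world axes, zero at the start; "moment": the same for the moment, N m; "gripper_width": finger opening in m; "finger_force": force on a finger pad.
Only numpy, scipy, OpenCV 4.12 (cv2) and the standard library are available. Lean on these libraries where they do the work, as an engineer would, in place of code of your own. Each camera call takes 0.05 s, during which the arm holds its last target. There are 200 camera calls.

## Working session

There is one attempt and no reset: what is moved stays moved. The work goes in short steps, Python scripts to look and compute and a tool call to move; the robot and the scene stay as the last step left them, time stands still between calls to the robot, and variables do not carry over. Pictures are saved under pics/ and viewed, at most 10 in all, crops included, and the job is handed in when it is done.

Besides the shell and the picture viewer there is one more tool, called after "Emit:" by a JSON object that holds its "op" and its "data", one argument or row to a line. servo_tool: Moves the arm, as the interface text tells. Its arguments: {"type":"object","properties":{"rotation":{"type":"array","items":{"type":"array","items":{"type":"number"}}},"dp":{"type":"array","items":{"type":"array","items":{"type":"number"}}},"grip":{"type":"array","items":{"type":"number"}},"squeeze":{"type":"number"}},"required":["rotation","dp","grip"]}

```bash
mkdir -p pics
cat > h.py <<'E'
import numpy as np, cv2
from station import r
def cap(n):
    c=r.capture(n); return c
def world(c):
    z=c["z_map"]; K=c["camera_matrix"]; h,w=z.shape
    u,v=np.meshgrid(np.arange(w),np.arange(h))
    P=np.stack([(u-K[0,2])/K[0,0]*z,-(v-K[1,2])/K[1,1]*z,-z],-1)
    W=P@c["T"][:3,:3].T+c["T"][:3,3]; W[z==0]=np.nan
    return W
def ray(c,u,v,zp):
    K=c["camera_matrix"]; d=np.array([(u-K[0,2])/K[0,0],-(v-K[1,2])/K[1,1],-1.]); d=c["T"][:3,:3]@d; o=c["T"][:3,3]
    return o+d*(zp-o[2])/d[2]
def proj(c,p):
    q=np.linalg.inv(c["T"])@np.append(p,1); K=c["camera_matrix"]
    return K[0,0]*q[0]/-q[2]+K[0,2], K[1,1]*-q[1]/-q[2]+K[1,2]
E
python3 - <<'E'
from h import *
for n in ("scene","top"):
    c=cap(n); np.savez(n,**c); cv2.imwrite(f"pics/{n}0.png",cv2.resize(c["image"][...,::-1],(800,600)))
    print(n,c["T"].round(3).tolist(),c["camera_matrix"].round(1).tolist())
print(r.grip_depth, r.observe())
E
```

```text
scene [[-0.588, -0.412, 0.696, 1.218], [0.809, -0.315, 0.497, 0.464], [0.015, 0.855, 0.518, 0.613], [0.0, 0.0, 0.0, 1.0]] [[361.2, 0.0, 258.9], [0.0, 361.2, 192.2], [0.0, 0.0, 1.0]]
top [[0.006, 0.985, -0.17, 0.436], [-1.0, 0.005, -0.005, 0.005], [-0.004, 0.17, 0.985, 0.993], [0.0, 0.0, 0.0, 1.0]] [[351.0, 0.0, 255.7], [0.0, 351.0, 189.9], [0.0, 0.0, 1.0]]
0.0188 {'time': 0.1, 'q': array([-8.27924407e+01,  1.58436208e+01,  8.62847303e+01, -9.94411991e-04,
        7.79606442e+01, -6.93187041e+00]), 'dq': array([ 0.10128807, -0.11629605, -0.1130702 , -0.02502188,  0.02578505,
        0.0574636 ]), 'tau': array([ 1.19722008e-03, -4.05457807e+01, -2.37781066e+01,  7.02499878e-02,
        2.98513903e-02, -4.69930774e-05]), 'position': array([ 0.14039979, -0.55710747,  0.20471749]), 'ee_rot': array([[ 9.69703266e-01,  2.44285759e-01, -2.11718335e-04],
       [ 2.44285791e-01, -9.69702060e-01,  1.53885703e-03],
       [ 1.70617153e-04, -1.54395447e-03, -9.99998794e-01]]), 'wrist_force': array([ 0.24182534,  0.49945238, -0.68502287]), 'moment': array([ 0.01508462, -0.00790428, -0.03089582]), 'finger_force': 0.0, 'gripper_width': 0.0943004820943789}
```

View pics/scene0.png

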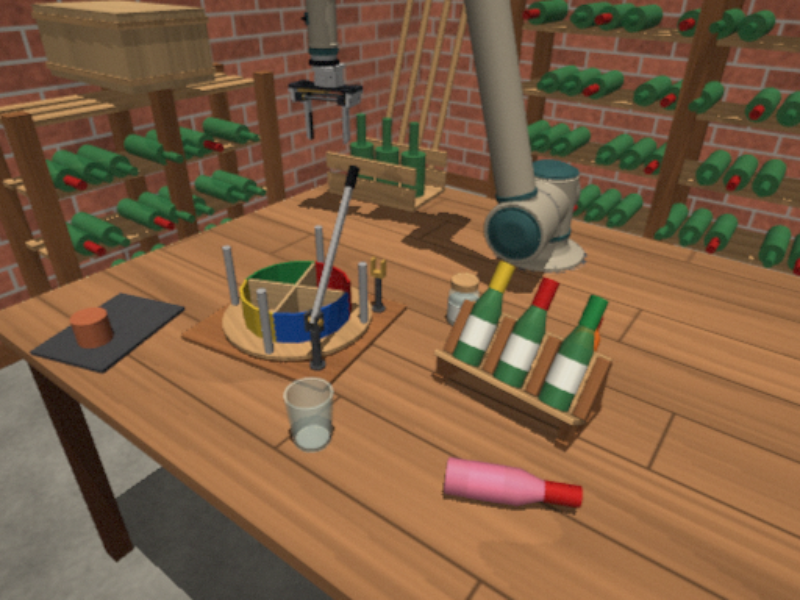

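View pics/top0.png

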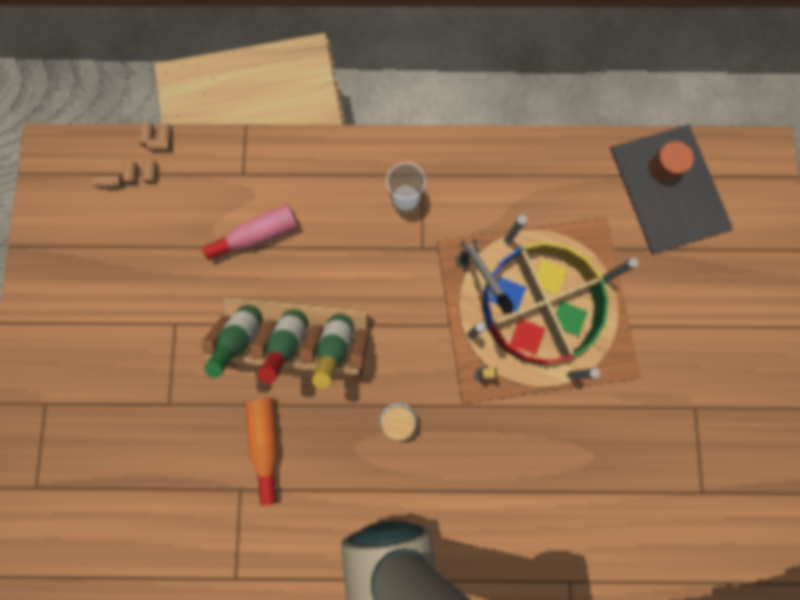

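The scene view (800 px scale) shows the wheel, the open keeper bar and the rack, with the red-capped bottle in the middle channel, cap at (545,292). In the top view its cap is at (268,370), the wheel centre at (543,307), the hinge post at (465,258), the brass catch at (487,375) and the red floor patch at (527,337). 

Things that could be mistaken for the red-capped bottle, by top-view pixel:
- pink bottle with a red cap, lying down, (250,235)
- orange bottle with a red cap, lying down, (262,450)
- green-capped bottle, (215,362)
- yellow-capped bottle, (322,378)

My choice is the green glass bottle with the red cap, in the middle channel.

Run:
```python
from h import *
T=dict(np.load("top.npz")); S=dict(np.load("scene.npz"))
im=T["image"];hsv=cv2.cvtColor(im,cv2.COLOR_RGB2HSV).astype(int)
W=world(T)
s=512/800
def blob(name,m,box,zlo=-1,zhi=9):
    u0,v0,u1,v1=[int(b*s) for b in box]; mm=np.zeros(m.shape,bool); mm[v0:v1,u0:u1]=m[v0:v1,u0:u1]
    mm&=(W[...,2]>zlo)&(W[...,2]<zhi)
    v,u=np.nonzero(mm); print(name,len(u),"px",u.mean().round(1),v.mean().round(1),"W",np.nanmedian(W[mm],0).round(3),"mean",np.nanmean(W[mm],0).round(3)); return u.mean(),v.mean()
H,Sa,V=hsv[...,0],hsv[...,1],hsv[...,2]
full=np.ones(H.shape,bool)
# floor patches
for n,lo,hi,box in(("redp",0,8,(505,315,548,358)),("greenp",50,75,(552,300,592,340)),("yelp",22,33,(530,255,572,295)),("bluep",105,130,(495,275,528,312))):
    m=(H>=lo)&(H<=hi)&(Sa>150)
    if n=="redp": m|=(H>172)&(Sa>150)
    b=blob(n,m,box,0.015,0.04); print(ray(T,*b,0.026).round(3))
for n,box in(("pA",(505,205,535,235)),("pB",(620,252,645,280)),("pC",(575,360,605,390)),("pD",(462,318,490,345))):
    b=blob(n,full,box,0.14,0.16); print(ray(T,*b,0.150).round(3))
blob("catch",full,(470,360,500,390),0.09,0.135)
blob("hinge",full,(450,240,480,275),0.08,0.14)
blob("griphi",full,(450,230,530,330),0.2,0.5)
Z=W[...,2]
for n,box in(("g",(195,335,240,380)),("r",(250,345,290,388)),("y",(305,355,340,392))):
    blob("cap"+n,full,box,0.15,0.3)
blob("jar",full,(375,400,425,445),0.08,0.11);blob("tumb",full,(380,155,430,215),0.03,0.12)
# keeper bar points
m=np.zeros(H.shape,bool);m[140:215,285:335]=1;m&=(Z>0.16)
for p,q in zip(np.argwhere(m)[::6],W[m][::6]):print(p,q.round(3),im[tuple(p)])
cv2.imwrite("pics/crop.png",np.hstack([cv2.resize(im[185:260,120:220,::-1],(400,300),interpolation=2),cv2.resize(S["image"][165:270,275:395,::-1],(400,300),interpolation=2)]))
```

```text
redp 330 px 337.1 214.9 W [ 0.533 -0.215  0.026] mean [ 0.534 -0.215  0.026]
[ 0.533 -0.215  0.026]
greenp 0 px nan nan W [nan nan nan] mean [nan nan nan]
[nan nan nan]
yelp 239 px 352.6 176.2 W [ 0.643 -0.262  0.026] mean [ 0.643 -0.262  0.026]
[ 0.643 -0.262  0.026]
bluep 127 px 327.2 186.7 W [ 0.614 -0.192  0.026] mean [ 0.612 -0.19   0.026]
[ 0.612 -0.19   0.026]
pA 37 px 333.1 140.1 W [ 0.708 -0.183  0.148] mean [ 0.709 -0.184  0.148]
[ 0.708 -0.183  0.15 ]
pB 38 px 404.0 167.6 W [ 0.639 -0.356  0.149] mean [ 0.639 -0.356  0.148]
[ 0.638 -0.355  0.15 ]
pC 43 px 379.6 238.0 W [ 0.466 -0.287  0.148] mean [ 0.467 -0.287  0.148]
[ 0.466 -0.286  0.15 ]
pD 35 px 306.8 208.4 W [ 0.537 -0.115  0.149] mean [ 0.536 -0.115  0.149]
[ 0.536 -0.114  0.15 ]
catch 72 px 313.2 237.8 W [ 0.467 -0.136  0.102] mean [ 0.467 -0.135  0.108]
hinge 89 px 299.1 157.8 W [ 0.672 -0.101  0.116] mean [ 0.672 -0.102  0.114]
griphi 236 px 317.7 185.9 W [ 0.563 -0.118  0.288] mean [ 0.568 -0.118  0.281]
capg 273 px 139.7 229.8 W [0.48  0.277 0.181] mean [0.481 0.277 0.177]
capr 268 px 173.6 233.0 W [0.474 0.198
[... 1881 characters left out ...]
116  0.303] [55 62 88]
[193 324] [ 0.545 -0.123  0.325] [26 25 28]
[194 320] [ 0.544 -0.117  0.319] [33 30 27]
[194 326] [ 0.543 -0.127  0.328] [32 35 47]
[195 323] [ 0.542 -0.122  0.324] [29 29 30]
[196 320] [ 0.541 -0.117  0.315] [89 73 52]
[196 326] [ 0.54  -0.127  0.325] [29 31 36]
[197 324] [ 0.538 -0.123  0.323] [28 28 28]
[198 322] [ 0.536 -0.12   0.321] [52 43 34]
[199 321] [ 0.534 -0.118  0.32 ] [122  96  67]
[199 327] [ 0.534 -0.13   0.321] [86 74 65]
[200 327] [ 0.533 -0.13   0.319] [131 112  84]<stdin>:9: RuntimeWarning: Mean of empty slice.
  ret = ret.dtype.type(ret / rcount)
  return np.nanmean(a, axis, out=out, keepdims=keepdims)
<stdin>:9: RuntimeWarning: Mean of empty slice
```

View pics/crop.png

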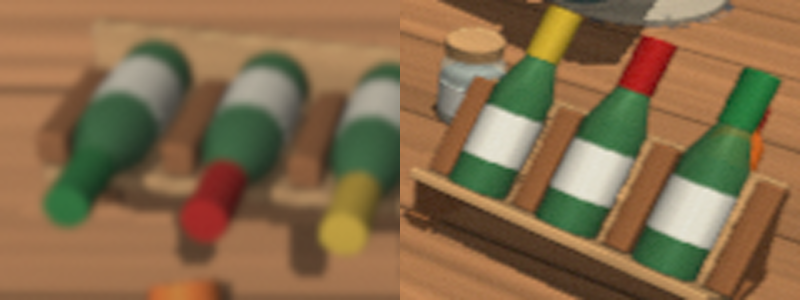

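The crop confirms it: red cap, green glass, middle channel, with its cap at (205,215) left and (650,65) right.

From the measurements:
- **Axis:** (0.587, -0.2345). The measured post radius is 0.131 against the given 0.132.
- **Stand yaw:** about 9.7°.
- **Wheel:** red bin at about 158°, so it needs about -58°.
- **Keeper bar:** up about 58°. A post would strike it when passing underneath, so I'll swing it up first.

Emit:
{"op": "servo_tool", "data": {
  "rotation": [
    [0,0,0.077],
    [0,0,0.077],
    [0,0,0.077],
    [0,0,0.077],
    [0,0,0.077],
    [0,0,0.077],
    [0,0,0.077],
    [0,0,0.077]
  ],
  "dp": [
    [0.43,-0.33,-0.085],
    [0.43,-0.33,-0.085],
    [0.43,-0.33,-0.085],
    [0.43,-0.33,-0.085],
    [0.43,-0.33,-0.085],
    [0.43,-0.33,-0.085],
    [0.43,-0.33,-0.085],
    [0.43,-0.33,-0.085]
  ],
  "grip": [0,0,0,0,0,0,0,0]
}}

```text
time: 0.77
position: [0.3454, -0.2974, 0.2572]
ee_rot: [[0.986, 0.168, -0.0], [0.168, -0.986, 0.0], [-0.0, -0.0, -1.0]]
wrist_force: [1.0, -0.7, 0.2]
gripper_width: 0.0441
finger_force: 0.0
```

Emit:
{"op": "servo_tool", "data": {
  "rotation": [
    [0,0,0],
    [0,0,0],
    [0,0,0],
    [0,0,0],
    [0,0,0],
    [0,0,0],
    [0,0,0],
    [0,0,0]
  ],
  "dp": [
    [0.155,-0.135,-0.032],
    [0.155,-0.135,-0.032],
    [0.155,-0.135,-0.032],
    [0.155,-0.135,-0.032],
    [0.155,-0.135,-0.032],
    [0.155,-0.135,-0.032],
    [0.155,-0.135,-0.032],
    [0.155,-0.135,-0.032]
  ],
  "grip": [0,0,0,0,0,0,0,0]
}}

```text
time: 1.43
position: [0.4742, -0.1401, 0.2885]
ee_rot: [[0.985, 0.17, -0.002], [0.17, -0.985, -0.0], [-0.002, 0.0, -1.0]]
wrist_force: [-0.6, 0.1, -0.4]
gripper_width: 0.0004
finger_force: 0.0
```

Emit:
{"op": "servo_tool", "data": {
  "rotation": [
    [0,0,0],
    [0,0,0],
    [0,0,0],
    [0,0,0],
    [0,0,0],
    [0,0,0],
    [0,0,0],
    [0,0,0]
  ],
  "dp": [
    [0.03,-0.005,0],
    [0.055,-0.005,0],
    [0.08,-0.005,0],
    [0.105,-0.005,0],
    [0.13,-0.005,0],
    [0.155,-0.005,0],
    [0.18,-0.005,0],
    [0.205,-0.005,0]
  ],
  "grip": [0,0,0,0,0,0,0,0]
}}

```text
time: 2.1
position: [0.6754, -0.1033, 0.2886]
ee_rot: [[0.986, 0.165, -0.002], [0.165, -0.986, -0.001], [-0.002, 0.001, -1.0]]
wrist_force: [-0.4, -0.3, -0.3]
gripper_width: 0.0003
finger_force: 0.6
```

```bash
cat >> h.py <<'E'
A=np.array([.587,-.2345]); YAW=np.radians(9.7)
Rs=np.array([[np.cos(YAW),-np.sin(YAW)],[np.sin(YAW),np.cos(YAW)]])
def st(p): p=np.asarray(p); return np.r_[Rs.T@(p[:2]-A),p[2]]
def wo(s): s=np.asarray(s); return np.r_[Rs@s[:2]+A,s[2]]
def dp(target): o=r.observe(); return (o["ee_rot"].T@(np.asarray(target)-o["position"])).round(4)
E
python3 - <<'E'
from h import *
c=cap("top");W=world(c)
o=r.observe();print(o["time"],o["position"],st(o["position"]),o["wrist_force"])
cv2.imwrite("pics/t1.png",cv2.resize(c["image"][120:280,270:470,::-1],(640,512)))
a=np.radians(-125.3);t=A+.132*np.array([np.cos(a),np.sin(a)]);print("postB target",t,st([*t,0]))
print("postB now st",st([.638,-.355,.15]))
E
```

```text
2.15 [ 0.6803376  -0.10237611  0.28690044] [0.11426467 0.11450859 0.28690044] [ 5.12627584 -0.63367868  0.04724886]
postB target [ 0.51072279 -0.34223016] [-0.0933381 -0.0933381  0.       ]
postB now st [ 0.02996791 -0.12737023  0.15      ]
```

View pics/t1.png

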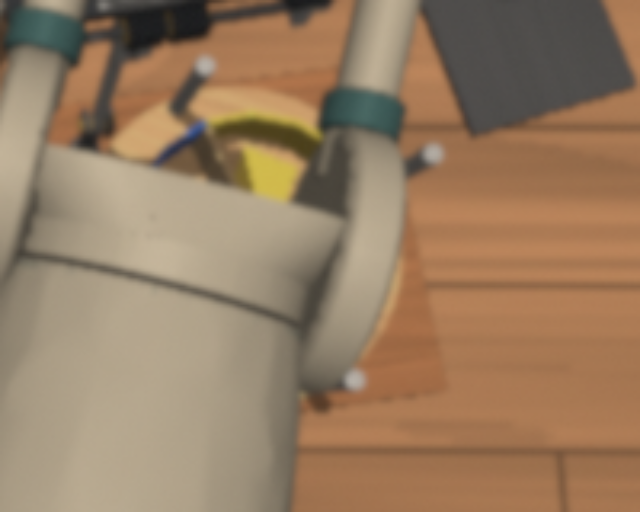

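Emit:
{"op": "servo_tool", "data": {
  "rotation": [
    [0,0,0],
    [0,0,0],
    [0,0,0.125],
    [0,0,0.25],
    [0,0,0.375],
    [0,0,0.5],
    [0,0,0.625],
    [0,0,0.75]
  ],
  "dp": [
    [-0.04,0,0],
    [-0.08,0.01,0],
    [-0.083,0.05,0],
    [-0.083,0.09,0],
    [-0.083,0.13,0],
    [-0.083,0.17,0],
    [-0.083,0.21,0],
    [-0.083,0.24,0]
  ],
  "grip": [0,0,0,0,0,1,1,1]
}}

```text
time: 2.82
position: [0.6322, -0.3566, 0.2884]
ee_rot: [[0.83, -0.557, -0.002], [-0.557, -0.83, -0.001], [-0.001, 0.002, -1.0]]
wrist_force: [-0.3, 0.7, -0.5]
gripper_width: 0.0171
finger_force: 0.0
```

Run:
```python
from h import *
o=r.observe();print(o["q"].round(1),o["position"],st(o["position"]),dp(wo([.030,-.1274,.24])),o["ee_rot"].round(3).tolist())
# posts as points: check by depth/edge in scene for yaw of B
c=cap("top");W=world(c);Z=W[...,2]
m=np.zeros(Z.shape,bool);m[140:215,270:340]=1;m&=(Z>0.16)
g=m&(c["image"].max(-1)<90)
print(len(W[g]),np.array([st(p) for p in W[g]])[::8].round(3))
```

```text
[-34.9  28.2  55.4  -0.1  96.5  89. ] [ 0.63223353 -0.35657275  0.28836775] [ 0.02401888 -0.12794891  0.28836775] [ 0.004  -0.0046  0.0484] [[0.83, -0.557, -0.002], [-0.557, -0.83, -0.001], [-0.001, 0.002, -1.0]]
31 [[0.119 0.115 0.222]
 [0.116 0.116 0.207]
 [0.115 0.117 0.19 ]
 [0.112 0.115 0.173]]
```

Emit:
{"op": "servo_tool", "data": {
  "rotation": [
    [0,0,0.125],
    [0,0,0.25],
    [0,0,0.375],
    [0,0,0.5],
    [0,0,0.625],
    [0,0,0.75],
    [0,0,0.8],
    [0,0,0.8]
  ],
  "dp": [
    [0.004,-0.005,0.01],
    [0.004,-0.005,0.03],
    [0.004,-0.005,0.05],
    [0.004,-0.005,0.07],
    [0.004,-0.005,0.1],
    [0.004,-0.005,0.13],
    [0.004,-0.005,0.155],
    [0.004,-0.005,0.172]
  ],
  "grip": [1,1,1,1,1,1,1,1]
}}

```text
time: 3.53
position: [0.6371, -0.3497, 0.1137]
ee_rot: [[0.186, -0.983, -0.005], [-0.983, -0.186, 0.003], [-0.004, 0.004, -1.0]]
wrist_force: [-1.0, -0.1, -0.1]
gripper_width: 0.0742
finger_force: 0.0
```

Emit:
{"op": "servo_tool", "data": {
  "rotation": [
    [0,0,0],
    [0,0,0],
    [0,0,0],
    [0,0,0],
    [0,0,0],
    [0,0,0],
    [0,0,0],
    [0,0,0]
  ],
  "dp": [
    [0,0,0],
    [0,0,0],
    [0,0,0],
    [0,0,0],
    [0,0,0],
    [0,0,0],
    [0,0,0],
    [0,0,0]
  ],
  "grip": [0.1,0.1,0.1,0.1,0.1,0.1,0.1,0.1],
  "squeeze": 8
}}

```text
time: 4.2
position: [0.641, -0.3492, 0.1177]
ee_rot: [[0.19, -0.982, 0.001], [-0.982, -0.19, -0.001], [0.001, -0.001, -1.0]]
wrist_force: [0.1, 0.4, -1.0]
gripper_width: 0.0277
finger_force: 0.0
```

Run:
```python
from h import *
o=r.observe();p=o["position"];print(o["q"].round(1),p,st(p),o["gripper_width"],o["finger_force"],o["wrist_force"])
d=p[:2]-A;print(np.hypot(*d),np.degrees(np.arctan2(d[1],d[0])))
a0=np.arctan2(*d[::-1]);R=o["ee_rot"]
for k in range(1,13):
    a=a0+(np.radians(-125.3)-a0)*k/12;t=np.r_[A+.132*np.array([np.cos(a),np.sin(a)]),p[2]];print((R.T@(t-p)).round(4))
```

```text
[-34.   32.   72.4  -0.   75.6 135. ] [ 0.64100443 -0.34915689  0.11767155] [ 0.03391389 -0.12211686  0.11767155] 0.027667392366028172 0.0 [ 0.0733119   0.44292386 -0.99341629]
0.1267386297115391 -64.77913862439074
[ 0.0075  0.0101 -0.    ]
[ 0.0088  0.0216 -0.    ]
[ 0.0092  0.0332 -0.    ]
[ 0.0085  0.0448 -0.    ]
[ 0.0068  0.0563 -0.    ]
[ 0.0041  0.0676 -0.    ]
[ 0.0004  0.0786 -0.    ]
[-0.0042  0.0893 -0.    ]
[-0.0098  0.0995 -0.0001]
[-1.620e-02  1.091e-01 -1.000e-04]
[-2.350e-02  1.182e-01 -1.000e-04]
[-3.150e-02  1.266e-01 -1.000e-04]
```

Emit:
{"op": "servo_tool", "data": {
  "rotation": [
    [0,0,0],
    [0,0,0],
    [0,0,0],
    [0,0,0],
    [0,0,0],
    [0,0,0],
    [0,0,0],
    [0,0,0]
  ],
  "dp": [
    [0.006,0.001,0],
    [0.006,0.001,0],
    [0.006,0.001,0],
    [0.0075,0.01,0],
    [0.009,0.0215,0],
    [0.009,0.033,0],
    [0.0085,0.045,0],
    [0.007,0.056,0]
  ],
  "grip": [0,0,0,0,0,0,0,0],
  "squeeze": 10
}}

```text
time: 4.87
position: [0.5861, -0.3671, 0.1171]
ee_rot: [[0.189, -0.982, 0.0], [-0.982, -0.189, -0.0], [0.0, -0.0, -1.0]]
wrist_force: [2.6, -1.8, -0.4]
gripper_width: 0.0159
finger_force: 10.0
```

Emit:
{"op": "servo_tool", "data": {
  "rotation": [
    [0,0,0],
    [0,0,0],
    [0,0,0],
    [0,0,0],
    [0,0,0],
    [0,0,0],
    [0,0,0],
    [0,0,0]
  ],
  "dp": [
    [-0.003,0.0115,0],
    [-0.0065,0.0225,0],
    [-0.011,0.033,0],
    [-0.017,0.0435,0],
    [-0.023,0.053,0],
    [-0.0305,0.062,0],
    [-0.0385,0.0705,0],
    [-0.0385,0.0705,0]
  ],
  "grip": [0,0,0,0,0,0,0,0]
}}

```text
time: 5.53
position: [0.5068, -0.3396, 0.117]
ee_rot: [[0.189, -0.982, -0.004], [-0.982, -0.189, 0.004], [-0.004, 0.004, -1.0]]
wrist_force: [-0.7, 1.3, -1.2]
gripper_width: 0.0158
finger_force: 10.0
```

Run:
```python
from h import *
o=r.observe();p=o["position"];print(p,st(p),o["gripper_width"],o["finger_force"],o["wrist_force"])
d=p[:2]-A;print(np.hypot(*d),np.degrees(np.arctan2(d[1],d[0])))
c=cap("top");W=world(c)
cv2.imwrite("pics/t2.png",cv2.resize(c["image"][120:280,270:470,::-1],(640,512)))
```

```text
[ 0.50679854 -0.3396016   0.11699239] [-0.09676336 -0.09008592  0.11699239] 0.015820354078521063 10.000642240047455 [-0.68336129  1.34381558 -1.18818752]
0.13220673600237753 -127.34671231388847
```

View pics/t2.png

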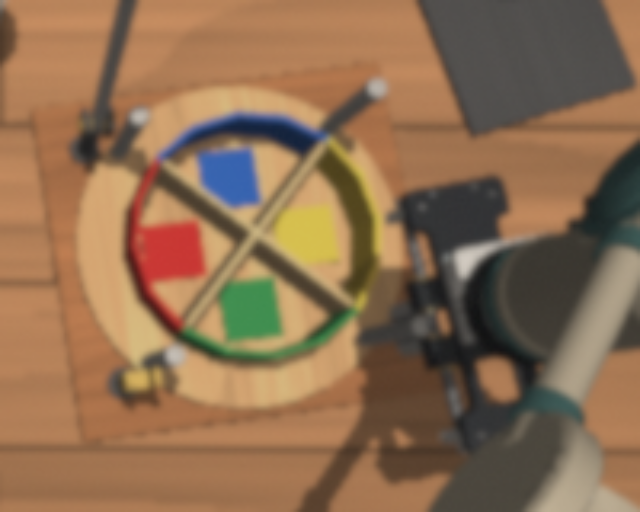

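The crop shows the wheel nearly in place: red bin on the left at (170,250), post tops at (140,117), (376,88) and (174,355), catch at (142,380), bar swung up past the hinge at (95,130). Next I'll measure the posts and the board edges for the residual angle.

Run:
```python
from h import *
c=cap("top");W=world(c);Z=W[...,2];im=c["image"]
def f(x,y):return int(270+x/3.2),int(120+y/3.2)
P={}
for n,(x,y) in dict(D=(140,117),A=(376,88),C=(174,355)).items():
    u,v=f(x,y);m=np.zeros(Z.shape,bool);m[v-6:v+7,u-6:u+7]=1;m&=(Z>.14)&(Z<.16)
    vv,uu=np.nonzero(m);P[n]=ray(c,uu.mean(),vv.mean(),.15)[:2];print(n,m.sum(),P[n],st([*P[n],0]).round(4))
ce=(P["A"]+P["C"])/2; print("axis",ce)
v=P["A"]-P["C"];print("AC ang",np.degrees(np.arctan2(v[1],v[0])))
for n in P: d=P[n]-ce;print(n,np.hypot(*d),np.degrees(np.arctan2(d[1],d[0])))
# board left(+y) edge: points on z~0.012
pts=W[(Z>.008)&(Z<.016)&(np.abs(W[...,0]-.587)<.25)&(np.abs(W[...,1]+.235)<.25)]
rel=(pts[:,:2]-ce)
R=rel@Rs
print(len(R),R.min(0),R.max(0))
s=[];
for x in np.arange(-.11,.12,.015):
    k=(np.abs(R[:,0]-x)<.0075)&(R[:,1]>.13)
    if k.sum()>3:s.append((x,R[k,1].max()))
s=np.array(s);print(s.round(3).tolist());print("edge slope deg rel",np.degrees(np.arctan(np.polyfit(*s.T,1)[0])))
```

```text
D 36 [ 0.66694771 -0.13056995] [0.0963 0.089  0.    ]
A 38 [ 0.69138218 -0.31424556] [ 0.0895 -0.0962  0.    ]
C 33 [ 0.48336196 -0.15540935] [-0.0888  0.0954  0.    ]
axis [ 0.58737207 -0.23482746]
AC ang -37.36395697041508
D 0.13115605110191883 52.6469376325028
A 0.1308638179465492 -37.363956970415096
C 0.1308638179465493 142.63604302958495
3244 [-0.1519028  -0.28573539] [0.27409608 0.21300796]
[[-0.11, 0.161], [-0.095, 0.16], [-0.08, 0.16], [-0.065, 0.16], [-0.05, 0.159], [-0.035, 0.159], [-0.02, 0.158], [-0.005, 0.158], [0.01, 0.158], [0.025, 0.157], [0.04, 0.157], [0.055, 0.156], [0.07, 0.156], [0.085, 0.155], [0.1, 0.156], [0.115, 0.155]]
edge slope deg rel -1.5281218343714975
```

Emit:
{"op": "servo_tool", "data": {
  "rotation": [
    [0,0,0],
    [0,0,0],
    [0,0,0],
    [0,0,0],
    [0,0,0],
    [0,0,0],
    [0,0,-0.12],
    [0,0,-0.24]
  ],
  "dp": [
    [0.0013,-0.0012,0],
    [0.0013,-0.0012,0],
    [0.0013,-0.0012,0],
    [0.0013,-0.0012,0],
    [0.0013,-0.0012,-0.03],
    [0.0013,-0.0012,-0.07],
    [0.0013,-0.0012,-0.11],
    [0.0013,-0.0012,-0.15]
  ],
  "grip": [0,0,0.5,0.5,0.5,0.5,0.5,0.5]
}}

```text
time: 6.3
position: [0.5125, -0.3431, 0.2687]
ee_rot: [[0.423, -0.906, 0.001], [-0.906, -0.423, 0.0], [0.0, -0.001, -1.0]]
wrist_force: [1.2, -1.3, -0.0]
gripper_width: 0.0465
finger_force: 0.0
```

```bash
cat >> h.py <<'E'
YAW=np.radians(8.6)
Rs=np.array([[np.cos(YAW),-np.sin(YAW)],[np.sin(YAW),np.cos(YAW)]])
E
python3 - <<'E'
from h import *
T=dict(np.load("top.npz")); S=dict(np.load("scene.npz"))
def cen(c,p0,lo,hi):
    h=cv2.cvtColor(c["image"],cv2.COLOR_RGB2HSV).astype(int);H=h[...,0]
    m=(((H>=lo)&(H<=hi)) if lo<hi else ((H>=lo)|(H<=hi)))&(h[...,1]>130)&(h[...,2]>70)
    n,l,s,ce=cv2.connectedComponentsWithStats(m.astype(np.uint8))
    i=l[int(p0[1]),int(p0[0])]
    return ce[i],s[i],m&(l==i)
def rayd(c,u,v):
    K=c["camera_matrix"]; d=c["T"][:3,:3]@np.array([(u-K[0,2])/K[0,0],-(v-K[1,2])/K[1,1],-1.]);return c["T"][:3,3],d/np.linalg.norm(d)
def tri(a,b):
    M=np.zeros((3,3));y=np.zeros(3)
    for o,d in(a,b):
        Q=np.eye(3)-np.outer(d,d);M+=Q;y+=Q@o
    p=np.linalg.solve(M,y);return p,[np.linalg.norm(np.cross(p-o,d)) for o,d in(a,b)]
s=.64
for n,pt,ps,lo,hi in(("r",(268,370),(545,292),172,8),("y",(322,378),(502,277),20,34),):
    a,sa,ma=cen(T,(pt[0]*s,pt[1]*s),lo,hi);b,sb,mb=cen(S,(ps[0]*s,ps[1]*s),lo,hi)
    print(n,a,sa,b,sb); p,e=tri(rayd(T,*a),rayd(S,*b)); print(p.round(4),np.round(e,4))
    for c,m in((T,ma),(S,mb)):
        w=world(c)[m];w=w[~np.isnan(w[:,0])];w=w[(w[:,2]>.12)];print(w.mean(0).round(3),w.min(0).round(3),w.max(0).round(3))
o=r.observe();print(o["position"],o["ee_rot"].round(3).tolist(),o["q"].round(1))
E
```

```text
r [172.62337662 235.45021645] [165 225  16  21 231] [348.71493213 187.3800905 ] [340 177  18  22 221]
[0.4693 0.201  0.1696] [0.0013 0.0013]
[0.47  0.199 0.182] [0.449 0.187 0.159] [0.494 0.215 0.197]
[0.481 0.203 0.175] [0.459 0.189 0.15 ] [0.497 0.214 0.196]
y [206.94570136 238.16289593] [199 228  16  21 221] [320.80465116 176.50697674] [313 167  17  21 215]
[0.4634 0.121  0.1704] [0.0009 0.0009]
[0.463 0.12  0.182] [0.443 0.107 0.156] [0.487 0.135 0.196]
[0.474 0.124 0.175] [0.454 0.108 0.152] [0.491 0.136 0.196]
[ 0.51252833 -0.34311591  0.26871911] [[0.423, -0.906, 0.001], [-0.906, -0.423, 0.0], [0.0, -0.001, -1.0]] [-40.3  18.   74.3   0.   87.7 114.7]
```

```bash
cat >> h.py <<'E'
from scipy.spatial.transform import Rotation as Ro
def goal(p,R):
    o=r.observe();return (o["ee_rot"].T@(np.asarray(p)-o["position"])).round(4),Ro.from_matrix(o["ee_rot"].T@R).as_rotvec().round(4)
a=np.radians(-5);u=np.array([-np.sin(np.radians(35))*np.cos(a),-np.sin(np.radians(35))*np.sin(a),np.cos(np.radians(35))])
ty=-np.array([-np.sin(a),np.cos(a),0]);RB=np.stack([np.cross(ty,-u),ty,-u],1)
N=np.array([.4693,.201,.1696])
E
python3 - <<'E'
from h import *
print(goal(N+u*(.13-.0188),RB))
E
```

```text
(array([-0.5433, -0.1356,  0.008 ]), array([ 0.3189,  0.5529, -1.0132]))
```

Emit:
{"op": "servo_tool", "data": {
  "rotation": [
    [0.32,0.553,-1.013],
    [0.32,0.553,-1.013],
    [0.32,0.553,-1.013],
    [0.32,0.553,-1.013],
    [0.32,0.553,-1.013],
    [0.32,0.553,-1.013],
    [0.32,0.553,-1.013],
    [0.32,0.553,-1.013]
  ],
  "dp": [
    [-0.543,-0.136,0.008],
    [-0.543,-0.136,0.008],
    [-0.543,-0.136,0.008],
    [-0.543,-0.136,0.008],
    [-0.543,-0.136,0.008],
    [-0.543,-0.136,0.008],
    [-0.543,-0.136,0.008],
    [-0.543,-0.136,0.008]
  ],
  "grip": [0.6,0.6,0.6,0.6,0.6,0.6,0.6,0.6]
}}

```text
time: 6.97
position: [0.4503, -0.0139, 0.2633]
ee_rot: [[0.833, -0.255, 0.491], [-0.244, -0.966, -0.089], [0.497, -0.046, -0.866]]
wrist_force: [0.3, 1.1, 0.3]
gripper_width: 0.0566
finger_force: 0.0
```

Run:
```python
from h import *
print(r.observe()["position"],goal(N+u*(.13-.0188),RB))
```

```text
[ 0.45027262 -0.01386093  0.2632825 ] (array([-0.092 , -0.2014, -0.0392]), array([ 0.0533,  0.0859, -0.1688]))
```

Emit:
{"op": "servo_tool", "data": {
  "rotation": [
    [0.053,0.086,-0.169],
    [0.053,0.086,-0.169],
    [0.053,0.086,-0.169],
    [0.053,0.086,-0.169],
    [0.053,0.086,-0.169],
    [0.053,0.086,-0.169],
    [0.053,0.086,-0.169],
    [0.053,0.086,-0.169]
  ],
  "dp": [
    [-0.092,-0.201,-0.039],
    [-0.092,-0.201,-0.039],
    [-0.092,-0.201,-0.039],
    [-0.092,-0.201,-0.039],
    [-0.092,-0.201,-0.039],
    [-0.092,-0.201,-0.039],
    [-0.092,-0.201,-0.039],
    [-0.092,-0.201,-0.039]
  ],
  "grip": [0.6,0.6,0.6,0.6,0.6,0.6,0.6,0.6]
}}

```text
time: 7.63
position: [0.4062, 0.2091, 0.2603]
ee_rot: [[0.819, -0.082, 0.567], [-0.068, -0.997, -0.046], [0.569, -0.001, -0.822]]
wrist_force: [-1.2, -0.8, -0.6]
gripper_width: 0.0563
finger_force: 0.0
```

Run:
```python
from h import *
print(r.observe()["position"],goal(N-u*.0188,RB))
c=cap("scene");cv2.imwrite("pics/s3.png",cv2.resize(c["image"][110:290,250:430,::-1],(576,576)))
```

```text
[0.40620418 0.20914944 0.26028173] (array([0.0007, 0.0031, 0.1295]), array([-0.0038,  0.0053,  0.0039]))
```

View pics/s3.png

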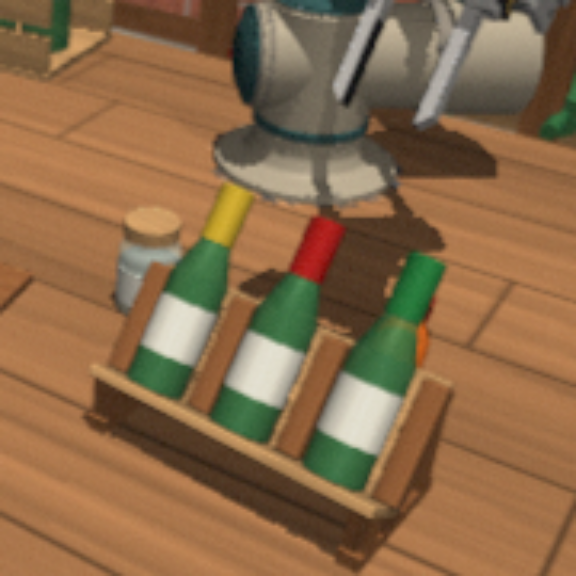

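The open fingers, at (350,100) and (425,120), are lined up with the red neck at (320,250). I'm advancing along the bottle's axis.

Emit:
{"op": "servo_tool", "data": {
  "rotation": [
    [0,0,0],
    [0,0,0],
    [0,0,0],
    [0,0,0],
    [0,0,0],
    [0,0,0],
    [0,0,0],
    [0,0,0]
  ],
  "dp": [
    [0,0.003,0.03],
    [0,0.003,0.06],
    [0,0.003,0.09],
    [0,0.003,0.115],
    [0,0.003,0.127],
    [0,0.003,0.127],
    [0,0.003,0.127],
    [0,0.003,0.127]
  ],
  "grip": [0.6,0.6,0.6,0.6,0.6,0.3,0.15,0],
  "squeeze": 20
}}

```text
time: 8.35
position: [0.4795, 0.1934, 0.1565]
ee_rot: [[0.818, -0.094, 0.568], [-0.078, -0.996, -0.053], [0.57, -0.001, -0.822]]
wrist_force: [0.6, 0.9, -0.7]
gripper_width: 0.0397
finger_force: 0.3
```

Emit:
{"op": "servo_tool", "data": {
  "rotation": [
    [0,0,0],
    [0,0,0],
    [0,0,0],
    [0,0,0],
    [0,0,0]
  ],
  "dp": [
    [0,0,0],
    [0,0,0],
    [0,0,0],
    [0,0,0],
    [0,0,0]
  ],
  "grip": [0,0,0,0,0]
}}

```text
time: 8.77
position: [0.4794, 0.1956, 0.1569]
ee_rot: [[0.817, -0.09, 0.569], [-0.075, -0.996, -0.051], [0.571, -0.001, -0.821]]
wrist_force: [-1.5, 0.2, 5.0]
gripper_width: 0.0268
finger_force: 20.0
```

Emit:
{"op": "servo_tool", "data": {
  "rotation": [
    [0,0,0],
    [0,0,0],
    [0,0,0],
    [0,0,0],
    [0,0,0],
    [0,0,0],
    [0,-0.06,0],
    [0,-0.15,0]
  ],
  "dp": [
    [0.003,0,-0.004],
    [0.01,0,-0.014],
    [0.022,0,-0.032],
    [0.036,0,-0.052],
    [0.05,0,-0.073],
    [0.065,0,-0.094],
    [0.08,0,-0.115],
    [0.093,0,-0.134]
  ],
  "grip": [0,0,0,0,0,0,0,0],
  "squeeze": 25
}}

```text
time: 9.43
position: [0.4738, 0.1952, 0.3171]
ee_rot: [[0.899, -0.087, 0.429], [-0.078, -0.996, -0.039], [0.431, 0.001, -0.903]]
wrist_force: [1.0, -0.9, -3.5]
gripper_width: 0.0262
finger_force: 25.0
```

Run:
```python
from h import *
o=r.observe();print(o["position"],o["gripper_width"],o["finger_force"],o["wrist_force"])
t=np.radians(-90-5);ty=np.array([np.cos(t),np.sin(t),0]);tz=np.array([0,0,-1.]);R=np.stack([np.cross(ty,tz),ty,tz],1)
print(wo([0,.056,0]),goal(wo([0,.056,.335]),R))
```

```text
[0.47375704 0.19522426 0.31713601] 0.026223726817495012 24.992924630641937 [ 0.9857342  -0.87154537 -3.5396179 ]
[ 0.57862602 -0.17912964  0.        ] (array([0.1312, 0.3638, 0.0433]), array([ 1.100e-03, -4.451e-01,  4.000e-04]))
```

Emit:
{"op": "servo_tool", "data": {
  "rotation": [
    [0,-0.08,0],
    [0,-0.16,0],
    [0,-0.24,0],
    [0,-0.32,0],
    [0,-0.4,0],
    [0,-0.445,0],
    [0,-0.445,0],
    [0,-0.445,0]
  ],
  "dp": [
    [0.005,0.012,0.001],
    [0.013,0.036,0.004],
    [0.025,0.068,0.008],
    [0.036,0.1,0.012],
    [0.047,0.13,0.0155],
    [0.058,0.16,0.019],
    [0.069,0.19,0.0225],
    [0.079,0.22,0.026]
  ],
  "grip": [0,0,0,0,0,0,0,0]
}}

```text
time: 10.1
position: [0.5412, -0.033, 0.3282]
ee_rot: [[0.996, -0.091, 0.006], [-0.091, -0.996, 0.001], [0.006, -0.002, -1.0]]
wrist_force: [-1.1, 1.1, -3.6]
gripper_width: 0.0263
finger_force: 25.0
```

```bash
cat >> h.py <<'E'
t=np.radians(-90-5);ty=np.array([np.cos(t),np.sin(t),0]);tz=np.array([0,0,-1.]);RV=np.stack([np.cross(ty,tz),ty,tz],1)
E
python3 - <<'E'
from h import *
o=r.observe();print(o["position"],o["gripper_width"],o["finger_force"],goal(wo([0,.056,.335]),RV))
E
```

```text
[ 0.54118633 -0.03297936  0.3281758 ] 0.026329019258230547 25.000215768814087 (array([ 0.0506,  0.1421, -0.0068]), array([-0.0017, -0.0058, -0.0034]))
```

Emit:
{"op": "servo_tool", "data": {
  "rotation": [
    [0,0,0],
    [0,0,0],
    [0,0,0],
    [0,0,0],
    [0,0,0],
    [0,0,0],
    [0,0,0],
    [0,0,0]
  ],
  "dp": [
    [0.01,0.028,-0.002],
    [0.021,0.058,-0.004],
    [0.031,0.088,-0.006],
    [0.041,0.114,-0.007],
    [0.047,0.132,-0.007],
    [0.049,0.138,-0.007],
    [0.049,0.138,-0.007],
    [0.049,0.138,-0.007]
  ],
  "grip": [0,0,0,0,0,0,0,0]
}}

```text
time: 10.77
position: [0.5764, -0.1722, 0.3367]
ee_rot: [[0.996, -0.091, 0.008], [-0.091, -0.996, 0.002], [0.008, -0.003, -1.0]]
wrist_force: [-1.1, -0.0, -3.3]
gripper_width: 0.0265
finger_force: 25.0
```

Run:
```python
from h import *
o=r.observe();print(o["position"],o["wrist_force"],o["ee_rot"][:,2],goal(wo([0,.056,.335]),RV))
# bottle in both views
for n in("top","scene"):
    c=cap(n);W=world(c);k=np.array([st(p) for p in W.reshape(-1,3)]).reshape(W.shape)
    m=(np.hypot(k[...,0],k[...,1]-.056)<.04)&(k[...,2]>.19)&(k[...,2]<.31)
    h=cv2.cvtColor(c["image"],cv2.COLOR_RGB2HSV);g=m&(h[...,0]>40)&(h[...,0]<95)&(h[...,1]>90)
    wl=m&(h[...,1]<60)&(h[...,2]>130)
    for q in(g,wl): print(n,q.sum(),k[q].min(0).round(3) if q.any() else "",k[q].max(0).round(3) if q.any() else "")
    np.savez(n+"4",**c)
im=c["image"];cv2.imwrite("pics/s4.png",cv2.resize(im[60:260,100:320,::-1],(660,600)))
```

```text
[ 0.57644527 -0.17217932  0.33666963] [-1.13489269 -0.04618797 -3.26338542] [ 0.00822949  0.00190724 -0.99996432] (array([0.0028, 0.0067, 0.0017]), array([-0.0026, -0.008 , -0.0034]))
top 0  
top 0  
scene 365 [-0.01   0.051  0.203] [0.026 0.087 0.31 ]
scene 207 [0.006 0.051 0.231] [0.027 0.087 0.276]
```

View pics/s4.png

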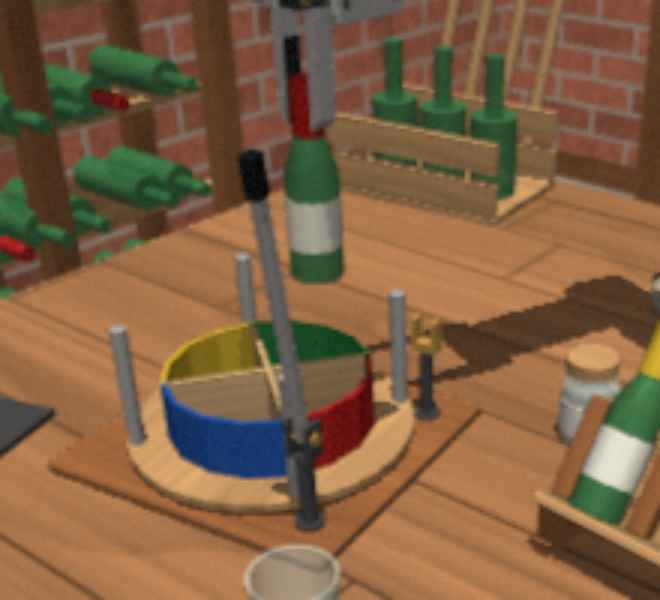

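The bottle hangs upright over the red bin: cap at (310,100), base at (318,275). The bar is clear of it, running from (255,175) to (300,440). Lowering now.

Emit:
{"op": "servo_tool", "data": {
  "rotation": [
    [0,-0.008,0],
    [0,-0.008,0],
    [0,-0.008,0],
    [0,-0.008,0],
    [0,-0.008,0],
    [0,-0.008,0],
    [0,-0.008,0],
    [0,-0.008,0]
  ],
  "dp": [
    [0.003,0.006,0],
    [0.003,0.006,0.01],
    [0.003,0.006,0.032],
    [0.003,0.006,0.057],
    [0.003,0.006,0.082],
    [0.003,0.006,0.107],
    [0.003,0.006,0.13],
    [0.003,0.006,0.145]
  ],
  "grip": [0,0,0,0,0,0,0,0]
}}

```text
time: 11.53
position: [0.5795, -0.1787, 0.1893]
ee_rot: [[0.996, -0.09, -0.001], [-0.09, -0.996, 0.002], [-0.002, -0.002, -1.0]]
wrist_force: [-0.7, 0.7, -4.0]
gripper_width: 0.0266
finger_force: 25.0
```

Emit:
{"op": "servo_tool", "data": {
  "rotation": [
    [0,0,0],
    [0,0,0],
    [0,0,0],
    [0,0,0],
    [0,0,0],
    [0,0,0]
  ],
  "dp": [
    [0,0,0.008],
    [0,0,0.013],
    [0,0,0.016],
    [0,0,0.018],
    [0,0,0.02],
    [0,0,0.02]
  ],
  "grip": [0,0,0,0,0,0]
}}

```text
time: 12.03
position: [0.5815, -0.18, 0.1732]
ee_rot: [[0.996, -0.091, 0.004], [-0.091, -0.996, -0.001], [0.004, 0.0, -1.0]]
wrist_force: [0.1, -0.0, -3.4]
gripper_width: 0.0266
finger_force: 25.0
```

Emit:
{"op": "servo_tool", "data": {
  "rotation": [
    [0,0,0],
    [0,0,0],
    [0,0,0],
    [0,0,0],
    [0,0,0],
    [0,0,0]
  ],
  "dp": [
    [-0.002,0,0.002],
    [-0.002,0,0.004],
    [-0.002,0,0.006],
    [-0.002,0,0.007],
    [-0.002,0,0.008],
    [-0.002,0,0.008]
  ],
  "grip": [0,0,0,0,0,0]
}}

```text
time: 12.53
position: [0.5791, -0.1797, 0.1644]
ee_rot: [[0.996, -0.091, 0.002], [-0.091, -0.996, 0.0], [0.002, -0.0, -1.0]]
wrist_force: [0.8, -0.1, -3.5]
gripper_width: 0.0268
finger_force: 25.0
```

Emit:
{"op": "servo_tool", "data": {
  "rotation": [
    [0,0,0],
    [0,0,0],
    [0,0,0],
    [0,0,0]
  ],
  "dp": [
    [0,0,0.001],
    [0,0,0.002],
    [0,0,0.003],
    [0,0,0.003]
  ],
  "grip": [0,0,0,0]
}}

```text
time: 12.87
position: [0.5793, -0.1797, 0.162]
ee_rot: [[0.996, -0.091, 0.003], [-0.091, -0.996, -0.0], [0.003, -0.0, -1.0]]
wrist_force: [0.3, 0.7, -1.3]
gripper_width: 0.0265
finger_force: 25.0
```

Emit:
{"op": "servo_tool", "data": {
  "rotation": [
    [0,0,0],
    [0,0,0],
    [0,0,0]
  ],
  "dp": [
    [0,0,0.0005],
    [0,0,0.001],
    [0,0,0.001]
  ],
  "grip": [0,0,0]
}}

```text
time: 13.12
position: [0.5794, -0.1798, 0.162]
ee_rot: [[0.996, -0.091, 0.004], [-0.091, -0.996, -0.001], [0.004, 0.0, -1.0]]
wrist_force: [-1.7, 0.7, 5.5]
gripper_width: 0.0268
finger_force: 25.0
```

The bottle is on the floor, so I'm releasing it and retreating upward.

Emit:
{"op": "servo_tool", "data": {
  "rotation": [
    [0,0,0],
    [0,0,0],
    [0,0,0],
    [0,0,0],
    [0,0,0],
    [0,0,0]
  ],
  "dp": [
    [0,0,-0.0005],
    [0,0,-0.0005],
    [0,0,-0.0005],
    [0,0,-0.0005],
    [0,0,-0.0005],
    [0,0,-0.0005]
  ],
  "grip": [0.31,0.34,0.4,0.5,0.6,0.7]
}}

```text
time: 13.62
position: [0.5792, -0.1797, 0.1609]
ee_rot: [[0.996, -0.091, 0.002], [-0.091, -0.996, -0.0], [0.002, -0.0, -1.0]]
wrist_force: [-0.4, 0.1, 0.5]
gripper_width: 0.0537
finger_force: 0.0
```

Emit:
{"op": "servo_tool", "data": {
  "rotation": [
    [0,0,0],
    [0,0,0],
    [0,0,0],
    [0,0,0],
    [0,0,0],
    [0,0,0],
    [0,0,0],
    [0,0,0]
  ],
  "dp": [
    [0,0,-0.005],
    [0,0,-0.02],
    [0,0,-0.045],
    [0,0,-0.08],
    [0,0,-0.12],
    [0,0,-0.16],
    [0,0,-0.2],
    [0,0,-0.22]
  ],
  "grip": [0.7,0.7,0.7,0.7,0.7,0.7,0.7,0.7]
}}

```text
time: 14.28
position: [0.5795, -0.1801, 0.3872]
ee_rot: [[0.996, -0.091, 0.01], [-0.091, -0.996, -0.004], [0.011, 0.003, -1.0]]
wrist_force: [0.6, -0.3, 0.1]
gripper_width: 0.0657
finger_force: 0.0
```

Run:
```python
from h import *
o=r.observe();print(o["position"],st(o["position"]),o["gripper_width"],o["q"].round(1))
c=cap("scene");W=world(c);k=np.array([st(p) for p in W.reshape(-1,3)]).reshape(W.shape)
h=cv2.cvtColor(c["image"],cv2.COLOR_RGB2HSV).astype(int)
m=(np.hypot(k[...,0],k[...,1]-.056)<.05)&(k[...,2]>.15)&(k[...,2]<.215)&((h[...,0]<8)|(h[...,0]>172))&(h[...,1]>130)
print(m.sum(),k[m].mean(0),k[m].min(0),k[m].max(0))
d=(k[...,2]>.13)&(abs(k[...,1]-.118)<.02)&(abs(k[...,0]-.12)<.08)
q=k[d];s=np.polyfit(q[:,2],q[:,0],1);print("bar",len(q),q[:,2].max(),s,90+np.degrees(np.arctan(s[0])),q[:,1].mean())
cv2.imwrite("pics/s5.png",cv2.resize(c["image"][60:260,100:320,::-1],(660,600)))
```

```text
[ 0.5795205  -0.18006825  0.38721382] [0.00074407 0.05493819 0.38721382] 0.06572484322120326 [-2.390e+01  1.610e+01  6.090e+01  1.000e-01  1.024e+02  7.140e+01]
174 [0.00751142 0.06016625 0.18185065] [-0.0115234   0.04357329  0.15351822] [0.01663333 0.06868954 0.20140338]
bar 817 0.5269782439402357 [-0.24204549  0.18757547] 76.39350337353225 0.11771121373766098
```

View pics/s5.png

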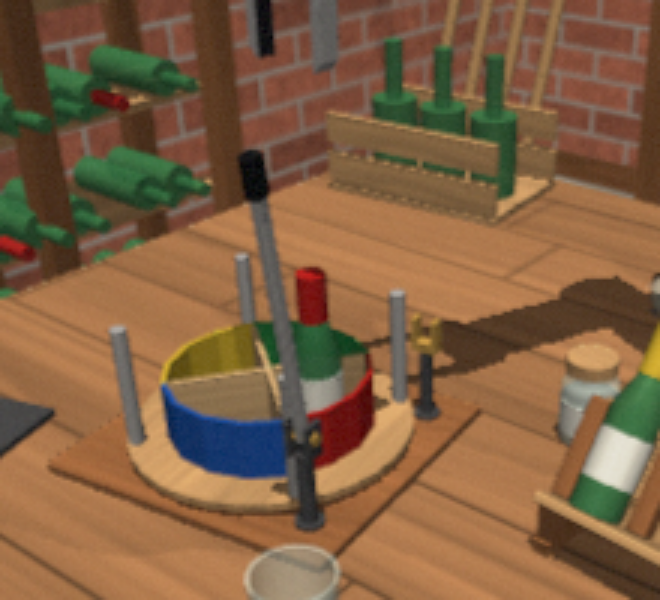

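The bottle stands in the red bin, cap at (312,290), with its top at z = 0.201 as expected. Next I go behind the upright bar.

```bash
cat >> h.py <<'E'
t=YAW-np.pi/2;ty=np.array([np.cos(t),np.sin(t),0]);RK=np.stack([np.cross(ty,tz),ty,tz],1)
E
python3 - <<'E'
from h import *
print(goal(wo([.185,.118,.4]),RK),goal(wo([.185,.118,.29]),RK))
E
```

```text
(array([ 0.1629, -0.1056, -0.0082]), array([ 0.0061, -0.015 , -0.2413])) (array([ 0.1612, -0.1061,  0.1018]), array([ 0.0061, -0.015 , -0.2413]))
```

Emit:
{"op": "servo_tool", "data": {
  "rotation": [
    [0.006,-0.015,-0.12],
    [0.006,-0.015,-0.24],
    [0.006,-0.015,-0.24],
    [0.006,-0.015,-0.24],
    [0.006,-0.015,-0.24],
    [0.006,-0.015,-0.24],
    [0.006,-0.015,-0.24],
    [0.006,-0.015,-0.24]
  ],
  "dp": [
    [0.02,0,-0.013],
    [0.06,0,-0.013],
    [0.1,0,-0.013],
    [0.14,0,-0.013],
    [0.165,-0.03,-0.012],
    [0.165,-0.07,-0.01],
    [0.163,-0.106,-0.01],
    [0.163,-0.106,0.01]
  ],
  "grip": [0,0,0,0,0,0,0,0]
}}

```text
time: 15.0
position: [0.753, -0.0816, 0.3736]
ee_rot: [[0.988, 0.156, -0.007], [0.156, -0.988, 0.009], [-0.005, -0.01, -1.0]]
wrist_force: [0.7, 0.4, 0.7]
gripper_width: 0.016
finger_force: 0.0
```

Run:
```python
from h import *
o=r.observe();print(st(o["position"]),o["wrist_force"],o["gripper_width"],goal(wo([.185,.118,.29]),RK))
c=cap("scene");W=world(c);k=np.array([st(p) for p in W.reshape(-1,3)]).reshape(W.shape)
d=(k[...,2]>.13)&(k[...,2]<.33)&(abs(k[...,1]-.118)<.015)&(abs(k[...,0]-.12)<.05)
q=k[d];s=np.polyfit(q[:,2],q[:,0],1);print("bar",len(q),s,90+np.degrees(np.arctan(s[0])))
```

```text
[0.18699657 0.12640143 0.37360946] [0.71626517 0.35692126 0.70997987] 0.015980682028160203 (array([-0.0016,  0.0092,  0.0835]), array([-0.0097,  0.0054,  0.007 ]))
bar 437 [0.13254489 0.09645785] 97.55025327090046
```

Emit:
{"op": "servo_tool", "data": {
  "rotation": [
    [0,0,0],
    [0,0,0],
    [0,0,0],
    [0,0,0],
    [0,0,0],
    [0,0,0]
  ],
  "dp": [
    [0,0.009,0.02],
    [0,0.009,0.05],
    [0,0.009,0.083],
    [0,0.009,0.083],
    [-0.015,0.009,0.083],
    [-0.03,0.009,0.083]
  ],
  "grip": [0,0,0,0,0,0]
}}

```text
time: 15.55
position: [0.7215, -0.1027, 0.2886]
ee_rot: [[0.989, 0.148, -0.013], [0.148, -0.989, 0.005], [-0.012, -0.007, -1.0]]
wrist_force: [1.1, -0.2, 0.0]
gripper_width: 0.0003
finger_force: 0.4
```

Run:
```python
from h import *
o=r.observe();p=st(o["position"]);print(p,o["wrist_force"],o["ee_rot"].round(3).tolist())
for f in range(90,-6,-6):
    g=np.radians(f);rho=.25-.06*max(0,(f-20)/70.)
    t=np.array([.105-rho*np.cos(g)+.008*np.sin(g)+.008,.118,.105+rho*np.sin(g)+.008*np.cos(g)])
    print(f,t.round(3),(o["ee_rot"].T@(wo(t)-o["position"])).round(3))
```

```text
[0.1526815  0.11018835 0.28864665] [ 1.13685816 -0.19067064  0.0164412 ] [[0.989, 0.148, -0.013], [0.148, -0.989, 0.005], [-0.012, -0.007, -1.0]]
90 [0.121 0.118 0.295] [-0.032 -0.008 -0.006]
84 [0.101 0.118 0.3  ] [-0.052 -0.008 -0.011]
78 [0.079 0.118 0.303] [-0.074 -0.008 -0.013]
72 [0.057 0.118 0.303] [-0.096 -0.008 -0.013]
66 [0.035 0.118 0.301] [-0.118 -0.008 -0.01 ]
60 [0.012 0.118 0.296] [-0.141 -0.008 -0.005]
54 [-0.01   0.118  0.288] [-0.163 -0.008  0.002]
48 [-0.032  0.118  0.278] [-0.185 -0.007  0.013]
42 [-0.053  0.118  0.266] [-0.206 -0.007  0.026]
36 [-0.073  0.118  0.25 ] [-0.226 -0.007  0.041]
30 [-0.092  0.118  0.233] [-0.244 -0.007  0.059]
24 [-0.109  0.118  0.213] [-0.261 -0.007  0.079]
18 [-0.122  0.118  0.19 ] [-0.274 -0.007  0.102]
12 [-0.13   0.118  0.165] [-0.281 -0.006  0.127]
6 [-0.135  0.118  0.139] [-0.286 -0.006  0.153]
0 [-0.137  0.118  0.113] [-0.287 -0.006  0.179]
```

Emit:
{"op": "servo_tool", "data": {
  "rotation": [
    [0,0,0],
    [0,0,0],
    [0,0,0],
    [0,0,0],
    [0,0,0],
    [0,0,0],
    [0,0,0],
    [0,0,0]
  ],
  "dp": [
    [-0.012,-0.008,-0.003],
    [-0.032,-0.008,-0.006],
    [-0.052,-0.008,-0.011],
    [-0.074,-0.008,-0.013],
    [-0.096,-0.008,-0.013],
    [-0.118,-0.008,-0.01],
    [-0.141,-0.008,-0.005],
    [-0.163,-0.008,0.002]
  ],
  "grip": [0,0,0,0,0,0,0,0]
}}

```text
time: 16.22
position: [0.5596, -0.1194, 0.2916]
ee_rot: [[0.989, 0.147, -0.007], [0.147, -0.989, 0.004], [-0.007, -0.005, -1.0]]
wrist_force: [0.1, -1.2, -0.0]
gripper_width: 0.0004
finger_force: 0.0
```

Run:
```python
from h import *
o=r.observe();p=st(o["position"]);print(p,o["wrist_force"])
for f in range(54,-6,-6):
    g=np.radians(f);rho=.25-.06*max(0,(f-20)/70.)
    t=np.array([.105-rho*np.cos(g)+.008*np.sin(g)+.008,.118,.105+rho*np.sin(g)+.008*np.cos(g)])
    print(f,(o["ee_rot"].T@(wo(t)-o["position"])).round(3))
c=cap("scene");W=world(c);k=np.array([st(p) for p in W.reshape(-1,3)]).reshape(W.shape)
d=(k[...,2]>.13)&(k[...,2]<.26)&(abs(k[...,1]-.118)<.015)&(abs(k[...,0]-.05)<.08)
q=k[d];print(len(q),np.degrees(np.arctan2((q[:,2]-.105),.105-q[:,0]))[::20].round())
```

```text
[-0.00986929  0.11794051  0.2915685 ] [ 0.09259346 -1.16204679 -0.02571728]
54 [-0.    -0.     0.003]
48 [-0.022  0.     0.013]
42 [-0.043  0.     0.026]
36 [-0.063  0.     0.042]
30 [-0.082  0.     0.059]
24 [-0.099  0.001  0.08 ]
18 [-0.112  0.001  0.102]
12 [-0.119  0.001  0.128]
6 [-0.124  0.001  0.153]
0 [-0.126  0.001  0.179]
321 [56. 57. 53. 56. 56. 58. 52. 57. 58. 53. 58. 60. 60. 60. 57. 65. 67.]
```

Bar is following (~56°). Continuing the arc.

Emit:
{"op": "servo_tool", "data": {
  "rotation": [
    [0,0,0],
    [0,0,0],
    [0,0,0],
    [0,0,0],
    [0,0,0],
    [0,0,0],
    [0,0,0],
    [0,0,0]
  ],
  "dp": [
    [-0.012,0,0.008],
    [-0.022,0,0.013],
    [-0.043,0,0.026],
    [-0.063,0,0.042],
    [-0.082,0,0.059],
    [-0.099,0.001,0.08],
    [-0.112,0.001,0.102],
    [-0.12,0.001,0.128]
  ],
  "grip": [0,0,0,0,0,0,0,0]
}}

```text
time: 16.93
position: [0.44, -0.1379, 0.1643]
ee_rot: [[0.989, 0.147, -0.008], [0.147, -0.989, 0.003], [-0.007, -0.004, -1.0]]
wrist_force: [-0.1, -0.0, -0.3]
gripper_width: 0.0001
finger_force: 0.1
```

Run:
```python
from h import *
o=r.observe();p=st(o["position"]);print(p,o["wrist_force"],goal(wo([-.138,.118,.113]),RK))
c=cap("scene");W=world(c);k=np.array([st(p) for p in W.reshape(-1,3)]).reshape(W.shape)
d=(k[...,2]>.115)&(k[...,2]<.3)&(abs(k[...,1]-.118)<.015)&(abs(k[...,0])<.06)
q=k[d];print(len(q),np.degrees(np.arctan2((q[:,2]-.105),.105-q[:,0]))[::20].round())
```

```text
[-0.13094707  0.11749023  0.16427903] [-0.12635883 -0.02692662 -0.34538217] (array([-0.0067, -0.0003,  0.0513]), array([-0.0039,  0.0075, -0.0024]))
171 [13. 13. 12. 12. 15.  9. 12.  9. 12.]
```

Emit:
{"op": "servo_tool", "data": {
  "rotation": [
    [0,0,0],
    [0,0,0],
    [0,0,0],
    [0,0,0],
    [0,0,0],
    [0,0,0],
    [0,0,0]
  ],
  "dp": [
    [-0.003,0,0.012],
    [-0.005,0,0.025],
    [-0.006,0,0.036],
    [-0.007,0,0.044],
    [-0.007,0,0.049],
    [-0.007,0,0.052],
    [-0.007,0,0.052]
  ],
  "grip": [0,0,0,0,0,0,0]
}}

```text
time: 17.57
position: [0.4326, -0.1378, 0.113]
ee_rot: [[0.989, 0.148, -0.011], [0.148, -0.989, 0.004], [-0.01, -0.006, -1.0]]
wrist_force: [-3.6, 0.6, 11.2]
gripper_width: 0.0007
finger_force: 5.8
```

Emit:
{"op": "servo_tool", "data": {
  "rotation": [
    [0,0,0],
    [0,0,0],
    [0,0,0],
    [0,0,0],
    [0,0,0],
    [0,0,0],
    [0,0,0],
    [0,0,0]
  ],
  "dp": [
    [0,0,0.0],
    [0,0,-0.02],
    [0,0,-0.05],
    [-0.01,0,-0.09],
    [-0.03,0,-0.13],
    [-0.06,0,-0.15],
    [-0.1,0,-0.15],
    [-0.14,0,-0.15]
  ],
  "grip": [0,0,0,0,0,0,0,0]
}}

```text
time: 18.23
position: [0.2951, -0.1598, 0.2647]
ee_rot: [[0.989, 0.15, -0.008], [0.15, -0.989, 0.001], [-0.008, -0.003, -1.0]]
wrist_force: [-1.0, -1.0, 0.1]
gripper_width: 0.0003
finger_force: 0.0
```

Run:
```python
from h import *
c=cap("scene");W=world(c);k=np.array([st(p) for p in W.reshape(-1,3)]).reshape(W.shape)
d=(k[...,2]>.09)&(k[...,2]<.2)&(abs(k[...,1]-.118)<.010)&(abs(k[...,0])<.085)
q=k[d];s=np.polyfit(q[:,0],q[:,2],1);print("bar",len(q),s,np.degrees(np.arctan(-s[0])))
h=cv2.cvtColor(c["image"],cv2.COLOR_RGB2HSV).astype(int)
g=(c["image"].max(-1)<70)&(abs(k[...,1]-.118)<.02)&(abs(k[...,0]+.137)<.03)&(k[...,2]>.08);print("grip",g.sum(),k[g].mean(0),k[g].max(0))
t=cap("top");Wt=world(t);kt=np.array([st(p) for p in Wt.reshape(-1,3)]).reshape(W.shape)
P={}
for n,s_ in dict(D=(.093,.093),A=(.093,-.093),C=(-.093,.093),B=(-.093,-.093)).items():
    m=(kt[...,2]>.14)&(kt[...,2]<.16)&(np.hypot(kt[...,0]-s_[0],kt[...,1]-s_[1])<.02)
    if m.sum()>5:
        v,u_=np.nonzero(m);x=st(ray(t,u_.mean(),v.mean(),.15));print(n,m.sum(),x.round(4),np.degrees(np.arctan2(x[1],x[0])).round(2))
a=cv2.resize(c["image"][90:250,100:300,::-1],(400,320),interpolation=2);b=cv2.resize(t["image"][120:280,120:440,::-1],(400,320),interpolation=2)
cv2.imwrite("pics/f.png",np.hstack([a,b]))
```

```text
bar 211 [-0.00182741  0.1070262 ] 0.10470294355611157
grip 27 [-0.13736883  0.11817115  0.10848852] [-0.12065875  0.12235838  0.11342428]
D 33 [0.091  0.0938 0.15  ] 45.85
A 39 [ 0.0945 -0.0914  0.15  ] -44.05
C 36 [-0.0945  0.0906  0.15  ] 136.21
B 42 [-0.0906 -0.0947  0.15  ] -133.74
```

View pics/f.png

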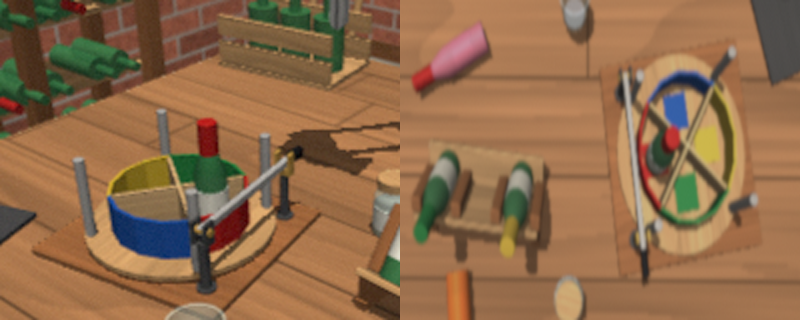

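The final picture shows the bar lying level in the brass catch (left, from (205,230) to (285,158)). The red-capped bottle stands in the red bin with its cap at (207,135), and the other bottles, the jar and the tumbler are untouched. The bar angle measures about 0.1° and the wheel is within about 1°.

```bash
python3 -c "
from station import r
print(r.hand_in())"
```

```text
the job is handed in; nothing more can be done
None
```

The job is handed in at about 18 s of robot time: the red bin is at the loading side to within about 1°, the red-capped bottle stands upright in it, the keeper bar is level in its catch (about 0.1°), and the other bottles, jar and tumbler look undisturbed.

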